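# Sort the small electronics into the desk organiser

## Robot

A 7-joint arm with a two-finger parallel gripper is mounted at the origin on a cart in front of the work surface, level with it; the furniture and walls round the work are solid. World frame = base frame: x ahead of the robot, y to its left, z up, the work surface at z = 0. Lengths are in m, angles in degrees, forces in N, time in s.
With the tool pointing down it reaches from about 0.425 to 1.025 m from the base axis. Payload 3.6 kg.
Tool frame: the origin (TCP) lies midway between the tips of the shut fingers; the grasp point (between the pads) lies 19 mm behind it; z points along the fingers, y is the line along which they close (so a half turn about z gives the same grasp; the last joint's range is limited). The gripper opens to 85 mm and grips with 20 to 120 N. Pads are 22 mm wide; open, the fingers measure 114 mm over their backs; the gripper's body (76 mm by 85 mm) begins 54 mm behind the grasp point. The pads swing forward as they close: fully open they stand 13 mm farther back than shut.
Start: joints at [-5.357, 33.873, 2.773, 92.16, -1.908, 54.013, -1.931], TCP at [0.725, 0, 0.231] pointing down, gripper open.
Joint ranges: [-153.93, 153.93], [-27.13, 128.08], [-72.61, 78.16], [10.71, 143.7], [-87.88, 267.88], [4.46, 118.87], [-176.78, 176.78]. Speed limits (degrees/s): [147.25, 147.25, 180, 180, 180, 180, 180].

## Interface

Orientations are given as a 3x3 rotation matrix whose columns are the frame's x, y, z axes.
In Python, from plant import ctrl gives the robot as it stands. The module is installed in compiled form; this text tells all that it offers.
- The arm moves only by the tool jog_arm, never from a script. Its argument "moves" is a list that holds one entry, the list of rows, each a list of 4 numbers: the shift along the tool's x, y, z in mm, then the turn about the tool's z in rad. In form: [[[tx, ty, tz, spin], ...]]. A call has 1 to 12 rows; each row shifts and turns the commanded pose from where the row before left it, along the tool's axes as they then stand; what a row does not reach is not made up. A row lasts 1/10 s, in which the tool goes at most 50 mm and 8.59 degrees, less where a joint would pass 70% of its speed; a pose out of reach is approached as far as the arm can. A call with a gripper value outside its range is refused whole. "hand" is the finger opening in mm, from 0 to 85.4, set as the call begins (left out, the last holds). The fingers move at their own pace and stop on an object; "force" is the grip in N (left out, the last holds). Time passes only in rows, so rows that do not move let the fingers close. It gives the time, the measured TCP pose, the force, the opening and the grip force at its end, in the units of the state.
- ctrl.state(): the state, without advancing time (a new reading comes with each control period).
- ctrl.snapshot(name): name is "scene" or "side" or "wrist"; returns a dict with "color" (384x512x3 uint8, blue, green, red), "mtx" (3x3 intrinsics, pixels), "rvec" (rotation vector, rad) and "tvec" (3), from world to camera coordinates, as OpenCV has them. Camera axes: x right, y down, z forward; pixel columns grow to the right and rows downward; lengths in m; the calibration is good to about 2 mm. A picture is of the moment at which its call begins. There is no depth.
- ctrl.job_done(): hands the job in; it is judged then, once.
The state is a dict: "time_s": time; "q": joint angles; "joint_velocities": joint speeds; "joint_torque": joint torques, N m; "tool_pos": TCP position; "eef_rot": TCP orientation; "contact_force": force on the tool from outside, world axes, zero at the start; "moment": the same for the moment, N m; "opening": finger opening in m; "grip_force": force on a finger pad.
Only numpy, scipy, OpenCV 4.12 (cv2) and the standard library are available. Lean on these libraries where they do the work, as an engineer would, in place of code of your own. Each camera call takes 0.05 s, during which the arm holds its last target. There are 200 camera calls.

## Task

Tidy the small electronics into the black desk organiser: lay the two AA batteries in the grey insert, one in each groove and head to tail (their copper ends pointing opposite ways), the black phone charger lengthways in the white insert's well, and the navy USB stick lengthways in the yellow insert's well, all lying flat on the bottom. Leave the lip balm and the lighter lying where they are.

Things in the scene. Friction and masses are not known exactly. Their poses are not given: they have to be found in the camera images.
- organiser: black tray, fixed to the desk, 104 mm (x) x 284 mm (y), walls 4 mm thick and 12 mm high, floor 3 mm thick. Origin: centre of its underside, on the desk. The three inserts stand on its floor at y = -90, 0 and +90 mm, in any order, their x along its x; their tops are level with its walls.
- battery_insert: grey insert with two darker-floored grooves, fixed in the organiser, 92 mm (x) x 88 mm (y) x 9 mm high. Origin: underside, middle of its front edge (nearer the robot); x runs to its back edge, y to its left; its centre is at x = 46 mm. Grooves 86 mm long, 38 mm wide, centre lines at y = +22 and -22 mm, 6 mm rib between; bottoms 4 mm above the origin (7 mm above the desk), rim and rib 5 mm higher.
- charger_insert: white insert with one grey-floored well, fixed in the organiser, 92 mm (x) x 88 mm (y) x 9 mm high. Origin: underside, middle of its front edge (nearer the robot); x runs to its back edge, y to its left; its centre is at x = 46 mm. The well is centred, 86 mm long (x) and 62 mm wide (y); its bottom is 4 mm above the origin (7 mm above the desk), the rim 5 mm higher.
- stick_insert: yellow insert with one ochre-floored well, fixed in the organiser, 92 mm (x) x 88 mm (y) x 9 mm high. Origin: underside, middle of its front edge (nearer the robot); x runs to its back edge, y to its left; its centre is at x = 46 mm. The well is centred, 86 mm long (x) and 44 mm wide (y); its bottom is 6 mm above the origin (9 mm above the desk), the rim 3 mm higher.
- black_battery: loose AA battery, black with one copper-coloured end that carries the small metal nub. 14 mm wide and high, 50 mm long, 23 g. Lies flat (does not roll). Origin: centre of its underside; y runs along its length and the copper end is at -y.
- green_battery: loose AA battery, green with one copper-coloured end that carries the small metal nub. 14 mm wide and high, 50 mm long, 23 g. Lies flat (does not roll). Origin: centre of its underside; y runs along its length and the copper end is at -y.
- charger: loose black phone charger block with two plug prongs, 62 mm long over the prongs (its x) x 38 mm wide (its y) x 24 mm high, 50 g. Origin: centre of its underside, prongs included; the solid block reaches from x = -31 to +15 mm, the prongs on to +31 mm. Grip the block across its 38 mm width, about x = -8 mm.
- usb_stick: loose navy USB stick with a metal plug at one end, 60 mm long (its x) x 18 mm wide (its y) x 8 mm high, 12 g. Origin: centre of its underside.
- lip_balm: loose lip balm stick, pink-beige with a white cap, looks like a battery but stays where it is: 18 mm wide and high, 68 mm long (its y). Origin: centre of its underside.
- lighter: loose dark grey gas lighter with a metal end, looks like the USB stick but is larger and stays where it is: 76 mm long (its x) x 24 mm wide (its y) x 14 mm high. Origin: centre of its underside.

How it is judged:
By the outcome, as a careful person would: the job done as asked, in the order asked, and still so for the second after the job is handed in, with the robot touching nothing.
It also fails if it takes over 99 s, if anything falls off the work surface, if the arm or the gripper's body presses on something with over 40 N, if the wrist force passes 120 N, or if a joint passes its speed limit or range.

## Working session

There is one attempt and no reset: what is moved stays moved. The work goes in short steps, Python scripts to look and compute and a tool call to move; the robot and the scene stay as the last step left them, time stands still between calls to the robot, and variables do not carry over. Pictures are saved under pics/ and viewed, at most 15 in all, crops included, and the job is handed in when it is done.

Besides the shell and the picture viewer there is one more tool, called after "Request:" as name([rows], argument=value, ...), one row to a line, values as JSON. jog_arm: Moves the arm, as the interface text tells. Its arguments: {"type":"object","properties":{"moves":{"type":"array","items":{"type":"array","items":{"type":"array","items":{"type":"number"}}}},"hand":{"type":"number"},"force":{"type":"number"}},"required":["moves"]}

```bash
mkdir -p pics; cat > h.py <<'E'
import numpy as np, cv2, pickle
from plant import ctrl
def snap(n,f):
    s=ctrl.snapshot(n); cv2.imwrite('pics/'+f+'.png',s['color']); pickle.dump(s,open(f+'.pkl','wb')); return s
def ray(s,uv,z):
    R=cv2.Rodrigues(np.array(s['rvec'],float))[0]; t=np.array(s['tvec'],float).ravel()
    d=R.T@np.linalg.inv(s['mtx'])@np.array([uv[0],uv[1],1.]); c=-R.T@t
    return c+d*(z-c[2])/d[2]
def proj(s,p): return cv2.projectPoints(np.array(p,float).reshape(-1,1,3),np.array(s['rvec'],float),np.array(s['tvec'],float),np.array(s['mtx'],float),None)[0].reshape(-1,2)
E
python3 - <<'E'
from h import *
a=snap('scene','a');b=snap('wrist','b');c=snap('side','c')
for s in (a,b,c): print(ray(s,(256,192),0), -cv2.Rodrigues(np.array(s['rvec'],float))[0].T@np.array(s['tvec']).ravel())
cv2.imwrite('pics/a2.png',cv2.resize(a['color'],(768,576),interpolation=2))
cv2.imwrite('pics/bc.png',cv2.resize(np.hstack([b['color'],c['color']]),(800,300),interpolation=3))
s=ctrl.state();print(s['tool_pos'],s['eef_rot'],s['time_s'],s['opening'])
E
```

```text
[ 5.72601838e-01  1.04987601e-01 -1.11022302e-16] [-0.18549332 -0.42526793  0.92555326]
[ 0.71916433 -0.04047369  0.        ] [0.72503107 0.06815066 0.37339042]
[ 0.52791141 -0.06645377  0.        ] [0.35276573 1.01825281 0.72939644]
[ 7.24350577e-01 -1.45919950e-05  2.30390109e-01] [[-2.31220923e-06  9.99998396e-01 -1.79110880e-03]
 [ 9.99999996e-01  2.14543345e-06 -9.31150676e-05]
 [-9.31110755e-05 -1.79110901e-03 -9.99998392e-01]] 0.15 0.08548205066350942
```

View pics/a2.png

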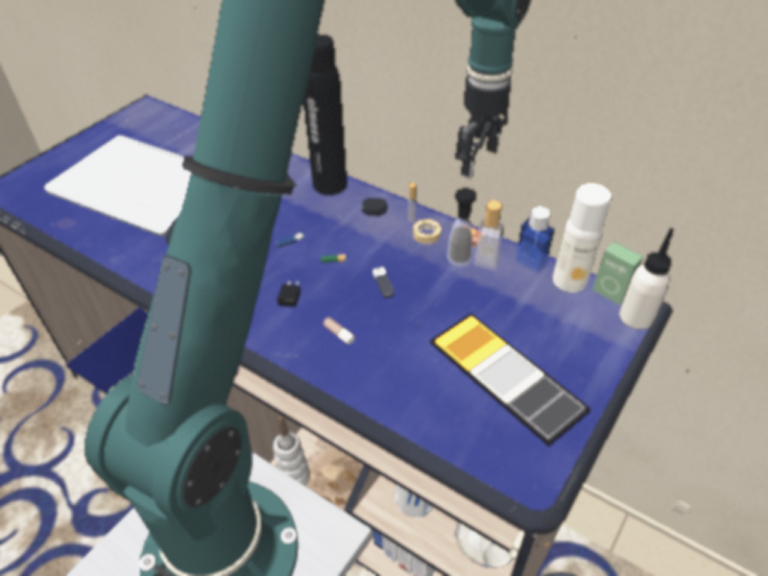

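View pics/bc.png

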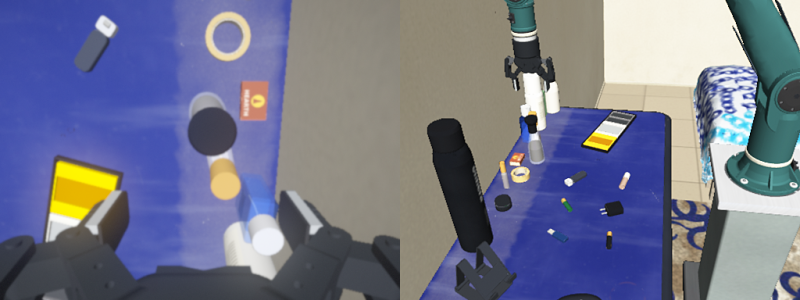

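The scene view shows the organiser at right (yellow, white and grey from (470,340) to (545,410)) and the loose items at left. The arm hides the black battery there, but the side view shows it at about (609,240). The hand hides part of the wrist view. Next I'll compute rough positions.

```bash
python3 - <<'E'
from h import *
a=pickle.load(open('a.pkl','rb'));c=pickle.load(open('c.pkl','rb'))
for n,p in dict(usb=(557,235),lighter=(575,178),green=(566,205),balm=(625,180),charger=(611,208),black=(609,240),bottle=(470,250),tape=(520,174),orgfar=(634,115),orgnear=(583,150),edge=(668,120)).items():
    print(n,ray(c,((p[0]-400)*1.28,p[1]*1.28),.007).round(3))
for n,p in dict(usb=(290,239),lighter=(383,282),green=(333,258),balm=(338,330),charger=(289,293)).items(): print(n,ray(a,(p[0]/1.5,p[1]/1.5),.007).round(3))
for n,p in dict(Y=(472,317),Yl=(433,342),Gr=(587,407),Gl=(547,438)).items(): print(n,ray(a,(p[0]/1.5,p[1]/1.5),.012).round(3))
cv2.imwrite('pics/c2.png',cv2.resize(c['color'][130:340,100:340],(800,700))[:600])
E
```

```text
usb [0.578 0.354 0.007]
lighter [0.58  0.11  0.007]
green [0.581 0.237 0.007]
balm [0.425 0.1   0.007]
charger [0.452 0.232 0.007]
black [0.442 0.352 0.007]
bottle [0.783 0.434 0.007]
tape [0.759 0.112 0.007]
orgfar [ 0.429 -0.323  0.007]
orgnear [ 0.585 -0.049  0.007]
edge [ 0.295 -0.297  0.007]
usb [0.579 0.351 0.007]
lighter [0.58  0.112 0.007]
green [0.581 0.238 0.007]
balm [0.429 0.111 0.007]
charger [0.453 0.249 0.007]
Y [ 0.59  -0.083  0.012]
Yl [ 0.497 -0.054  0.012]
Gr [ 0.517 -0.34   0.012]
Gl [ 0.425 -0.31   0.012]
```

View pics/c2.png

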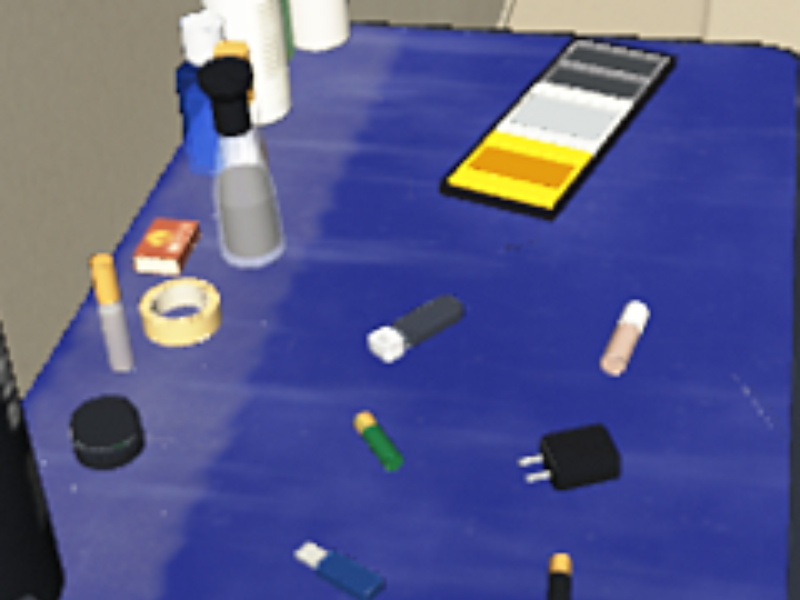

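The side crop shows every item: the USB stick at (340,570), green battery (378,440), charger (580,455), black battery (560,580) with its copper end away from the camera, the lighter and the lip balm. The organiser's inserts run yellow (+y), white, grey (-y). I'll move above the loose items for a wrist view.

Request:
jog_arm([
  [[20, -20, -5, 0], [20, -20, -5, 0], [20, -20, -5, 0], [20, -20, -5, 0], [20, -20, -5, 0], [20, -20, -5, 0], [20, -20, -5, 0], [20, -20, -5, 0], [20, -20, -5, 0], [20, -20, -5, 0], [0, 0, 0, 0], [0, 0, 0, 0]],
])

```text
time_s: 1.35
tool_pos: [0.5247, 0.2003, 0.2813]
eef_rot: [[-0.002, 1.0, 0.0], [1.0, 0.002, -0.0], [-0.0, 0.0, -1.0]]
contact_force: [0.1, 0.4, 0.0]
opening: 0.0855
grip_force: 0.0
```

```bash
python3 - <<'E'
from h import *
b=snap('wrist','d')
for p in [(0,0),(512,0),(256,192)]: print(ray(b,p,0))
cv2.imwrite('pics/d2.png',cv2.resize(b['color'],(800,600)))
E
```

```text
[0.22148236 0.37789153 0.        ]
[0.81924635 0.37892241 0.        ]
[0.51962171 0.14494375 0.        ]
```

View pics/d2.png

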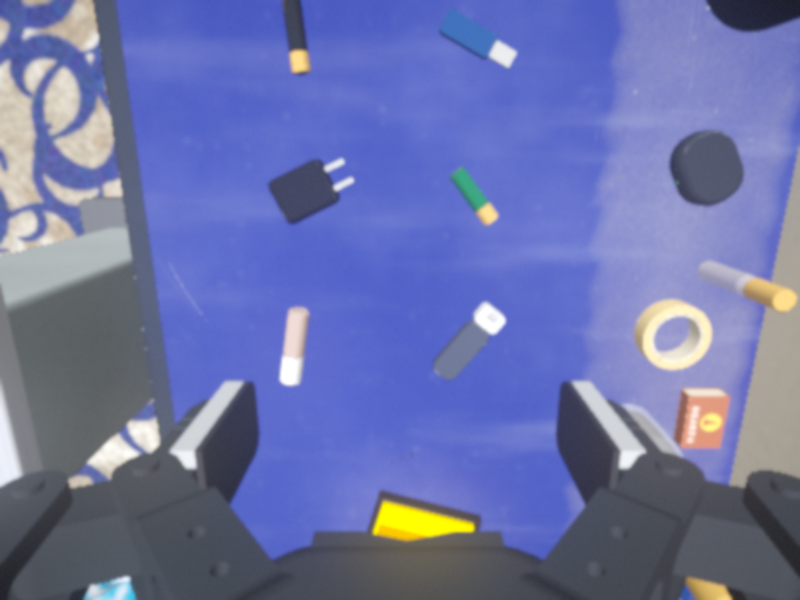

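The wrist view shows the black battery (297,35) with copper at (300,62), the USB stick (478,38), the charger (310,190) with prongs to the right, and the green battery (475,195) with copper at (487,213). I'll measure them with masks.

```bash
cat >> h.py <<'E'
def blob(s,roi,z,thr=40,name=''):
    x0,y0,x1,y1=roi; im=s['color'][y0:y1,x0:x1].astype(float)
    bg=np.median(im.reshape(-1,3),0); m=(np.linalg.norm(im-bg,axis=2)>thr).astype(np.uint8)
    cs=cv2.findContours(m,cv2.RETR_EXTERNAL,cv2.CHAIN_APPROX_NONE)[0]; c=max(cs,key=cv2.contourArea)
    P=np.array([ray(s,(p[0][0]+x0,p[0][1]+y0),z)[:2] for p in c],np.float32)*1000
    (cx,cy),(w,h),a=cv2.minAreaRect(P); 
    if h>w: w,h,a=h,w,a+90
    print(name,'c',round(cx,1),round(cy,1),'L',round(w,1),'W',round(h,1),'ang',round((a+90)%180-90,1)); return P
E
python3 - <<'E'
from h import *
s=pickle.load(open('d.pkl','rb')); k=.64
for n,r,z in [('black',(270,0,330,85),.014),('usb',(425,0,530,80),.008),('charger',(255,145,365,235),.024),('green',(435,155,515,235),.012),('balm',(265,295,325,395),.016),('lighter',(420,290,520,390),.012)]:
    for t in (30,45):
        blob(s,[int(v*k) for v in r],z,t,n)
def hit(p,z): return (ray(s,(p[0]*k,p[1]*k),z)*1000).round(1)[:2]
print('copper black',hit((300,62),.01),'green',hit((487,213),.01),'usb plug',hit((505,55),.005))
print('prongs',hit((340,163),.012),hit((350,182),.012))
E
```

```text
black c 444.1 350.3 L 49.6 W 17.5 ang -86.9
black c 443.9 350.3 L 49.5 W 16.2 ang -86.5
usb c 578.2 347.0 L 61.1 W 16.5 ang -18.6
usb c 597.1 340.7 L 20.0 W 14.6 ang -28.1
charger c 452.2 243.5 L 63.9 W 38.3 ang 25.9
charger c 452.1 243.5 L 62.9 W 37.3 ang 25.9
green c 580.0 235.1 L 52.6 W 16.5 ang -53.2
green c 579.8 234.8 L 52.0 W 15.6 ang -51.5
balm c 427.4 107.4 L 76.3 W 21.3 ang 79.4
balm c 427.0 107.4 L 75.8 W 20.6 ang 80.3
lighter c 577.3 111.0 L 79.7 W 30.0 ang 49.3
lighter c 578.3 110.6 L 78.6 W 29.8 ang 51.3
copper black [445.  334.2] green [590.8 221.7] usb plug [599.8 340.1]
prongs [472.7 260.9] [480.2 246.3]
```

Request:
jog_arm([
  [[19, -10, 27, 0], [19, -10, 27, 0], [19, -10, 27, 0], [19, -10, 27, 0], [19, -10, 27, 0], [19, -10, 27, 0], [19, -10, 27, 0], [17, -11, 27, 0], [0, 0, 0, -0.05], [0, 0, 0, 0], [0, 0, 0, 0]],
], hand=40, force=40)

```text
time_s: 2.5
tool_pos: [0.4455, 0.3489, 0.0652]
eef_rot: [[-0.047, 0.999, 0.001], [0.999, 0.047, -0.001], [-0.001, 0.001, -1.0]]
contact_force: [-0.2, -0.4, 0.1]
opening: 0.0396
grip_force: 0.0
```

```bash
cat >> h.py <<'E'
def wrap(a): return (a+180)%360-180
def plan(*T):
    """targets (x,y,z mm, yaw of tool y deg or None): shift in tool axes, then spin"""
    st=ctrl.state(); p=np.array(st['tool_pos'])*1000; R=np.array(st['eef_rot']); yaw=np.degrees(np.arctan2(R[1,1],R[0,1]))
    print('at',p.round(1),'yaw',yaw.round(1),'q7',round(st['q'][6],1),'t',st['time_s'])
    for x,y,z,a in T:
        d=np.array([x,y,z])-p; c,s=np.cos(np.radians(yaw)),np.sin(np.radians(yaw))
        sp=0 if a is None else wrap(a-yaw)
        # tool y=(c,s), tool x=(-s,c), tool z down
        print('shift',np.round([-s*d[0]+c*d[1],c*d[0]+s*d[1],-d[2]],1),'spin',round(-np.radians(sp),3),'(deg',round(sp,1),')')
        p=np.array([x,y,z]); yaw+=sp
E
python3 - <<'E'
from h import *
s=snap('wrist','e'); plan((444,350,7,3))
print(proj(s,[(.444,.350,.014),(.444,.325,.014),(.444,.375,.014)]))
cv2.imwrite('pics/e2.png',s['color'])
E
```

```text
at [445.6 348.9  65.6] yaw 2.7 q7 -41.1 t 2.55
shift [ 1.1 -1.6 58.6] spin -0.006 (deg 0.3 )
[[257.07225301 207.66791639]
 [255.41343156 243.67386523]
 [258.8469781  169.14619293]]
```

View pics/e2.png

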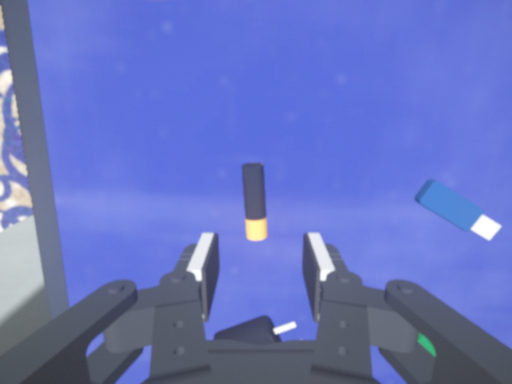

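Close up, the black battery runs from (253,163) to (257,240), copper end down and between the fingers. That is about 2.5 mm further in +y than expected. Descending to grip.

Request:
jog_arm([
  [[1, -1, 10, -0.03], [1, -1, 10, 0], [1, 0, 10, 0], [0, 0, 10, 0], [0, 0, 10, 0], [0, 0, 8, 0], [0, 0, 0, 0]],
])

```text
time_s: 3.25
tool_pos: [0.4411, 0.3522, 0.0059]
eef_rot: [[-0.08, 0.997, -0.002], [0.997, 0.08, -0.002], [-0.002, -0.002, -1.0]]
contact_force: [-0.3, -0.5, 0.5]
opening: 0.0397
grip_force: 0.0
```

Request:
jog_arm([
  [[0, 0, 0, 0], [0, 0, 0, 0], [0, 0, 0, 0], [0, 0, 0, 0], [0, 0, 0, 0]],
], hand=6)

```text
time_s: 3.75
tool_pos: [0.442, 0.353, 0.0077]
eef_rot: [[-0.08, 0.997, 0.001], [0.997, 0.08, 0.0], [0.0, 0.001, -1.0]]
contact_force: [-0.8, -0.2, 1.6]
opening: 0.0125
grip_force: 40.8
```

```bash
python3 - <<'E'
from h import *
s=pickle.load(open('e.pkl','rb')); 
blob(s,(225,145,285,250),.012,40,'black');blob(s,(395,160,512,260),.006,30,'usb');blob(s,(395,160,512,260),.006,22,'usb')
plan((430,280,100,None))
E
```

```text
black c 441.9 351.8 L 53.5 W 15.7 ang -83.7
usb c 598.5 340.4 L 18.7 W 14.0 ang -27.4
usb c 577.9 350.7 L 65.1 W 18.0 ang -27.9
at [442.  353.    7.7] yaw 4.6 q7 -40.6 t 3.75
shift [-71.8 -17.8 -92.3] spin -0.0 (deg 0 )
```

Request:
jog_arm([
  [[0, 0, -10, 0], [0, 0, -20, 0], [0, 0, -30, 0], [0, 0, -30, 0], [-20, 2, -20, 0], [-40, 4, -10, 0], [-45, 4, -10, 0], [-45, 4, -10, 0], [-45, 4, -10, 0], [-45, 4, -10, 0], [-45, 4, -10, 0], [-45, 4, -10, 0]],
])

```text
time_s: 4.95
tool_pos: [0.4978, 0.0244, 0.1884]
eef_rot: [[-0.08, 0.997, 0.001], [0.997, 0.08, 0.0], [-0.0, 0.001, -1.0]]
contact_force: [1.0, 1.2, -0.6]
opening: 0.0127
grip_force: 40.6
```

Request:
jog_arm([
  [[-45, 4, -10, 0], [-45, 4, -10, 0], [-45, 4, 0, 0], [-45, 4, 0, 0], [-35, 3, 0, -0.14], [0, 0, 0, -0.15], [0, 0, 0, -0.15], [0, 0, 0, -0.15], [0, 0, 0, -0.15], [0, 0, 0, -0.15], [0, 0, 0, -0.15], [0, 0, 0, -0.15]],
])

```text
time_s: 6.15
tool_pos: [0.5337, -0.1866, 0.2079]
eef_rot: [[-0.957, 0.291, -0.0], [0.291, 0.957, -0.001], [-0.0, -0.001, -1.0]]
contact_force: [-0.2, 0.3, 0.4]
opening: 0.0123
grip_force: 40.6
```

Request:
jog_arm([
  [[0, 0, 0, 0], [0, 0, 0, 0], [0, 0, 0, 0]],
])

```text
time_s: 6.45
tool_pos: [0.534, -0.1865, 0.2075]
eef_rot: [[-0.954, 0.298, 0.0], [0.298, 0.954, -0.0], [-0.0, -0.0, -1.0]]
contact_force: [-0.2, 1.3, -0.7]
opening: 0.0122
grip_force: 40.6
```

```bash
python3 - <<'E'
from h import *
s=snap('wrist','f'); plan((530,-200,200,73)); 
cv2.imwrite('pics/f2.png',cv2.resize(s['color'],(800,600)))
E
```

```text
at [ 534.1 -186.5  207.5] yaw 72.7 q7 75.5 t 6.5
shift [ -0.1 -14.1   7.5] spin -0.006 (deg 0.3 )
```

View pics/f2.png

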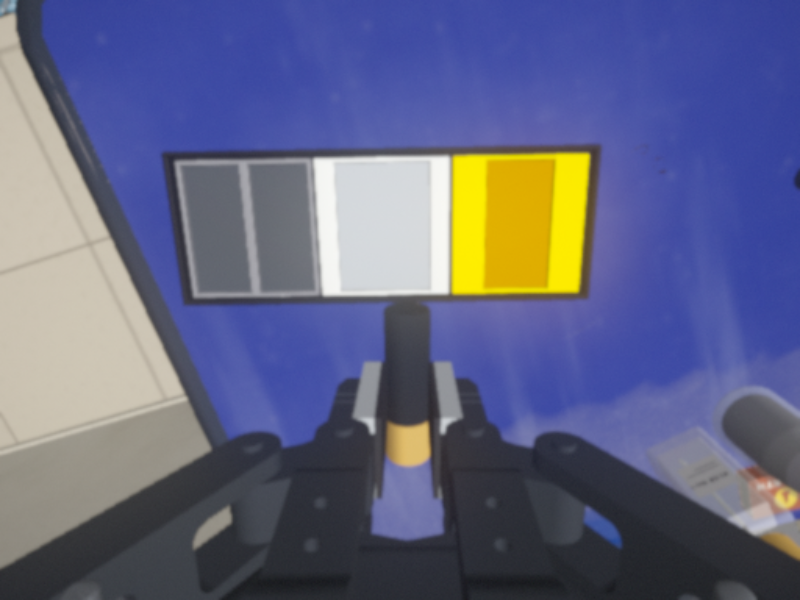

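The organiser lies at the top centre, with rim corners at about (165,155), (599,146), (587,297) and (187,303). Grey is on the left, and the battery is held with its copper end away from the robot. Computing the targets.

```bash
cat > org.py <<'E'
from h import *
s=pickle.load(open('f.pkl','rb'))
h=lambda p:(ray(s,(p[0]*.64,p[1]*.64),.012)*1000)[:2]
A,B,C,D=map(h,[(164,155),(600,146),(587,297),(187,303)])
cen=(A+B+C+D)/4; yv=(B-A+C-D); yv/=np.linalg.norm(yv); xv=np.array([yv[1],-yv[0]])
yaw=np.degrees(np.arctan2(yv[1],yv[0]))  # tool y aligned with organiser y
O=lambda x,y: cen+x*xv+y*yv
E
python3 - <<'E'
from org import *
print(cen,yaw,[np.linalg.norm(v) for v in (B-A,C-D,D-A,C-B)])
for n,y in dict(gL=-68,gR=-112,w=0,ye=90).items(): print(n,O(0,y).round(1))
# insert feature checks: white well edges, orange well
f=lambda p:((h(p)-cen)@xv,(h(p)-cen)@yv)
for p in [(333,160),(432,160),(335,292),(431,290),(486,160),(553,160),(485,290),(548,288),(246,165),(255,292)]: print(p,np.round(f(p),1))
x,y=O(0,-68); plan((x,y,60,yaw),(x,y,15,yaw))
E
```

```text
[ 509.30532563 -196.92370964] 73.6489724334677 [np.float64(280.7002364862453), np.float64(279.4677906354788), np.float64(99.66975867280517), np.float64(100.75113065255846)]
gL [ 490.2 -262.2]
gR [ 477.8 -304.4]
w [ 509.3 -196.9]
ye [ 534.6 -110.6]
(333, 160) [-44.8 -31.7]
(432, 160) [-43.6  32.3]
(335, 292) [ 43.7 -35.5]
(431, 290) [43.4 31.3]
(486, 160) [-43.   67.2]
(553, 160) [-42.2 110.5]
(485, 290) [44.1 68.8]
(548, 288) [ 43.4 112.4]
(246, 165) [-42.7 -88.3]
(255, 292) [ 42.7 -91.1]
at [ 534.1 -186.5  207.5] yaw 72.7 q7 75.5 t 6.5
shift [ 19.4 -85.3 147.5] spin -0.017 (deg 1.0 )
shift [ 0.  0. 45.] spin -0.0 (deg 0.0 )
```

Request:
jog_arm([
  [[2, -12, 18, -0.01], [2, -12, 18, 0], [2, -12, 18, 0], [3, -12, 18, 0], [3, -12, 18, 0], [3, -12, 18, 0], [4, -13, 18, 0], [0, 0, 20, 0], [0, 0, 14, 0], [0, 0, 0, 0], [0, 0, 0, 0]],
])

```text
time_s: 7.6
tool_pos: [0.4921, -0.2619, 0.0474]
eef_rot: [[-0.958, 0.286, 0.0], [0.286, 0.958, 0.0], [-0.0, 0.0, -1.0]]
contact_force: [-0.0, 0.0, -0.5]
opening: 0.0122
grip_force: 40.6
```

```bash
python3 - <<'E'
from org import *
w=snap('wrist','g'); cv2.imwrite('pics/g2.png',w['color'])
x,y=O(0,-68); plan((x,y,15,yaw))
E
```

```text
at [ 492.4 -262.1   47.9] yaw 73.4 q7 77.7 t 7.65
shift [ 2.2 -0.7 32.9] spin -0.005 (deg 0.3 )
```

View pics/g2.png

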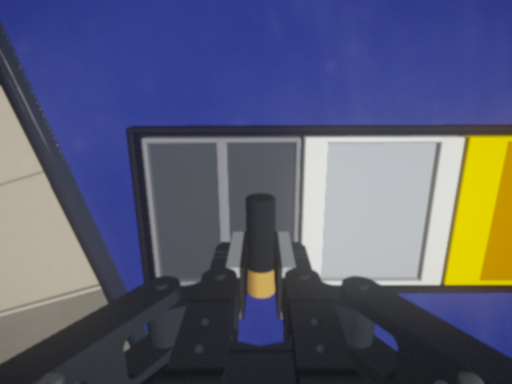

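The held battery lines up with the groove at (229–299), and its axis is parallel to the groove. Lowering it.

Request:
jog_arm([
  [[1, 0, 10, 0], [1, 0, 10, 0], [0, 0, 7, 0], [0, 0, 5, 0], [0, 0, 0, 0], [0, 0, 0, 0]],
])

```text
time_s: 8.25
tool_pos: [0.4897, -0.2618, 0.015]
eef_rot: [[-0.958, 0.287, -0.0], [0.287, 0.958, 0.0], [0.0, 0.0, -1.0]]
contact_force: [-1.4, -0.5, -0.1]
opening: 0.0124
grip_force: 40.6
```

Request:
jog_arm([
  [[0, 0, 0, 0], [0, 0, 0, 0], [0, 0, 0, 0], [0, 0, 0, 0]],
], hand=26)

```text
time_s: 8.65
tool_pos: [0.4896, -0.2619, 0.0153]
eef_rot: [[-0.958, 0.287, 0.0], [0.287, 0.958, -0.0], [-0.0, 0.0, -1.0]]
contact_force: [-0.1, 0.1, 0.9]
opening: 0.0257
grip_force: 0.0
```

Request:
jog_arm([
  [[0, 0, -10, 0], [0, 0, -20, 0], [0, 0, -30, 0], [0, 0, -30, 0], [0, 0, -30, 0], [0, 0, -30, 0], [0, 0, 0, 0], [0, 0, 0, 0]],
])

```text
time_s: 9.45
tool_pos: [0.4897, -0.2621, 0.1664]
eef_rot: [[-0.958, 0.287, 0.002], [0.287, 0.958, -0.001], [-0.002, -0.001, -1.0]]
contact_force: [0.2, 0.1, 0.1]
opening: 0.026
grip_force: 0.0
```

```bash
python3 - <<'E'
from org import *
w=snap('wrist','i'); cv2.imwrite('pics/i2.png',w['color'])
plan((580,235,170,38))
E
```

```text
at [ 489.  -261.8  165.3] yaw 73.3 q7 82.6 t 9.5
shift [ 55.3 502.   -4.7] spin 0.617 (deg -35.3 )
```

View pics/i2.png

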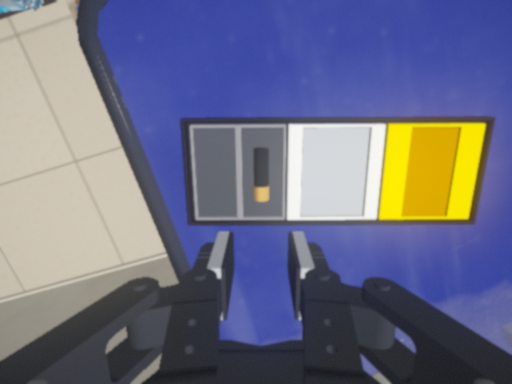

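The black battery sits in its groove at (261,175), copper end toward the back. Next is the green battery.

Request:
jog_arm([
  [[2, 20, 0, 0], [4, 40, 0, 0], [5, 45, 0, 0], [5, 45, 0, 0], [5, 45, 0, 0], [5, 45, 0, 0], [5, 45, 0, 0], [5, 45, 0, 0], [5, 45, 0, 0], [5, 45, 0, 0], [5, 45, 0, 0], [4, 37, 0, 0]],
], hand=40)

```text
time_s: 10.7
tool_pos: [0.5797, 0.2377, 0.1635]
eef_rot: [[-0.959, 0.285, -0.003], [0.285, 0.959, -0.0], [0.003, -0.001, -1.0]]
contact_force: [0.7, -0.2, 0.3]
opening: 0.0402
grip_force: 0.0
```

Request:
jog_arm([
  [[0, 0, 15, 0.12], [0, 0, 20, 0.125], [0, 0, 20, 0.125], [0, 0, 20, 0.125], [0, 0, 15, 0.125], [0, 0, 5, 0], [0, 0, 0, 0]],
])

```text
time_s: 11.4
tool_pos: [0.5794, 0.2344, 0.0685]
eef_rot: [[-0.616, 0.788, -0.003], [0.788, 0.616, -0.002], [0.001, -0.004, -1.0]]
contact_force: [-0.1, 0.2, -0.3]
opening: 0.0403
grip_force: 0.0
```

```bash
python3 - <<'E'
from h import *
s=snap('wrist','j'); plan((580,235,7,38))
u,v=proj(s,[(.580,.235,.01)])[0].astype(int); print(u,v)
h=cv2.cvtColor(s['color'],cv2.COLOR_BGR2HSV)
for n,lo,hi in [('copper',(12,90,100),(28,255,255)),('green',(60,80,20),(92,255,255))]:
    m=cv2.inRange(h,lo,hi); m[:, :max(u-90,0)]=0; m[:,u+90:]=0
    c=max(cv2.findContours(m,0,1)[0],key=cv2.contourArea); x=c.reshape(-1,2).mean(0)
    print(n,x,ray(s,x,.010)*1000, cv2.contourArea(c))
blob(s,(max(u-55,0),v-75,u+55,v+45),.012,40,'green')
cv2.imwrite('pics/j2.png',s['color'])
E
```

```text
at [580.2 234.7  69.5] yaw 38.0 q7 4.3 t 11.45
shift [ 0.4  0.  62.5] spin -0.001 (deg 0.0 )
263 205
copper [263.16666667 229.13333333] [590.19093315 221.91698363  10.        ] 149.0
green [263.02898551 192.61594203] [574.33719364 241.97976687  10.        ] 964.0
green c 579.1 235.9 L 52.7 W 14.7 ang -52.0
```

View pics/j2.png

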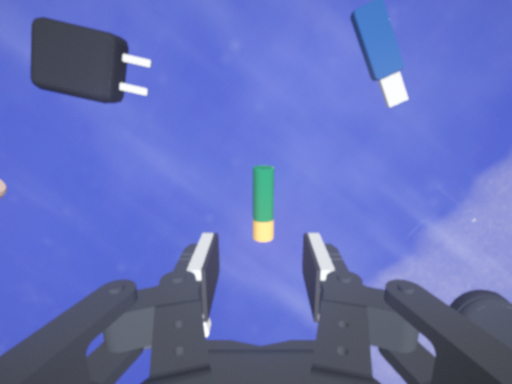

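The green battery is at (263,203), centred and aligned between the fingers with its copper end down. Gripping.

Request:
jog_arm([
  [[1, 0, 12, 0], [0, 0, 15, 0], [0, 0, 15, 0], [0, 0, 13, 0], [0, 0, 7, 0], [0, 0, 0, 0], [0, 0, 0, 0]],
])

```text
time_s: 12.15
tool_pos: [0.5803, 0.2357, 0.0081]
eef_rot: [[-0.613, 0.79, -0.0], [0.79, 0.613, -0.0], [-0.0, -0.0, -1.0]]
contact_force: [0.5, -0.3, 0.5]
opening: 0.04
grip_force: 0.0
```

Request:
jog_arm([
  [[0, 0, 0, 0], [0, 0, 0, 0], [0, 0, 0, 0], [0, 0, 0, 0], [0, 0, 0, 0]],
], hand=6)

```text
time_s: 12.65
tool_pos: [0.5808, 0.236, 0.0091]
eef_rot: [[-0.613, 0.79, 0.001], [0.79, 0.613, 0.001], [-0.0, 0.001, -1.0]]
contact_force: [-0.5, 0.5, 6.7]
opening: 0.012
grip_force: 40.2
```

```bash
python3 - <<'E'
from org import *
x,y=O(0,-112); plan((x,y,150,yaw-180))
E
```

```text
at [580.8 236.    9.1] yaw 37.8 q7 3.2 t 12.65
shift [-363.7 -412.7 -140.9] spin 2.516 (deg -144.2 )
```

Request:
jog_arm([
  [[0, 0, -10, 0], [0, 0, -20, 0], [0, 0, -30, 0], [0, 0, -40, 0], [-10, -12, -40, 0], [-24, -28, -1, 0], [-30, -34, 0, 0], [-30, -34, 0, 0], [-30, -34, 0, 0], [-30, -34, 0, 0], [-30, -34, 0, 0], [-30, -34, 0, 0]],
])

```text
time_s: 13.85
tool_pos: [0.5177, -0.0847, 0.1496]
eef_rot: [[-0.613, 0.79, -0.0], [0.79, 0.613, -0.0], [-0.0, -0.0, -1.0]]
contact_force: [0.1, -0.5, -0.7]
opening: 0.0126
grip_force: 39.6
```

Request:
jog_arm([
  [[-30, -34, 0, 0], [-30, -34, 0, 0], [-30, -34, 0, 0], [-30, -34, 0, 0], [0, 0, 0, 0.148], [0, 0, 0, 0.148], [0, 0, 0, 0.148], [0, 0, 0, 0.148], [0, 0, 0, 0.148], [0, 0, 0, 0.148], [0, 0, 0, 0.148], [0, 0, 0, 0.148]],
])

```text
time_s: 15.05
tool_pos: [0.4844, -0.2609, 0.1495]
eef_rot: [[0.505, 0.863, -0.0], [0.863, -0.505, 0.001], [0.0, -0.0, -1.0]]
contact_force: [-0.0, 0.8, -0.7]
opening: 0.0123
grip_force: 39.6
```

Request:
jog_arm([
  [[0, 0, 0, 0.148], [0, 0, 0, 0.148], [0, 0, 0, 0.148], [0, 0, 0, 0.148], [0, 0, 0, 0.148], [0, 0, 0, 0.148], [0, 0, 0, 0.148], [0, 0, 0, 0.148], [0, 0, 0, 0.148], [0, 0, 0, 0], [0, 0, 0, 0]],
])

```text
time_s: 16.15
tool_pos: [0.4847, -0.2608, 0.1493]
eef_rot: [[0.961, -0.278, -0.0], [-0.278, -0.961, 0.0], [-0.0, -0.0, -1.0]]
contact_force: [0.1, 0.1, 0.3]
opening: 0.0124
grip_force: 39.6
```

```bash
python3 - <<'E'
from org import *
x,y=O(0,-112); plan((x,y,48,yaw-180),(x,y,16,yaw-180))
E
```

```text
at [ 484.7 -260.8  149.3] yaw -106.1 q7 -54.8 t 16.15
shift [  5.5  43.8 101.3] spin 0.004 (deg -0.2 )
shift [ 0. -0. 32.] spin -0.0 (deg 0.0 )
```

Request:
jog_arm([
  [[1, 11, 0, 0], [1, 11, 15, 0], [1, 11, 20, 0], [1, 11, 25, 0], [1, 0, 25, 0], [0, 0, 16, 0], [0, 0, 0, 0], [0, 0, 0, 0]],
])

```text
time_s: 16.95
tool_pos: [0.477, -0.3057, 0.0485]
eef_rot: [[0.96, -0.282, 0.0], [-0.282, -0.96, -0.0], [0.0, 0.0, -1.0]]
contact_force: [-0.0, 0.0, 0.3]
opening: 0.0122
grip_force: 39.6
```

```bash
python3 - <<'E'
from org import *
w=snap('wrist','k'); cv2.imwrite('pics/k2.png',w['color'])
x,y=O(0,-112); plan((x,y,16,yaw-180))
E
```

```text
at [ 477.5 -305.8   49. ] yaw -106.3 q7 -45.0 t 17.0
shift [-0.1 -1.5 33. ] spin 0.0 (deg -0.0 )
```

View pics/k2.png

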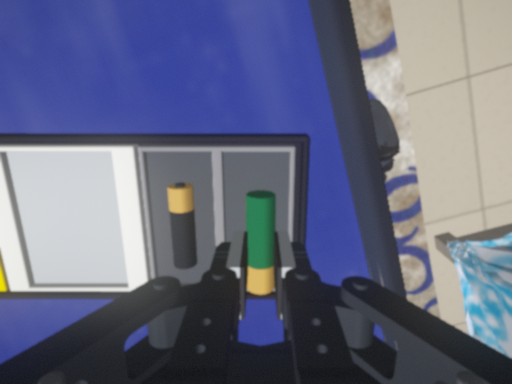

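The green battery is over the outer groove (222–292), with its copper end opposite to the black one's. Lowering it.

Request:
jog_arm([
  [[0, -1, 10, 0], [0, 0, 10, 0], [0, 0, 7, 0], [0, 0, 5, 0], [0, 0, 0, 0], [0, 0, 0, 0]],
])

```text
time_s: 17.6
tool_pos: [0.4774, -0.3039, 0.0161]
eef_rot: [[0.96, -0.281, -0.0], [-0.281, -0.96, 0.0], [-0.0, 0.0, -1.0]]
contact_force: [-0.2, -0.3, -0.6]
opening: 0.0122
grip_force: 39.6
```

Request:
jog_arm([
  [[0, 0, 0, 0], [0, 0, 0, 0], [0, 0, 0, 0], [0, 0, 0, 0]],
], hand=26)

```text
time_s: 18.0
tool_pos: [0.4776, -0.3038, 0.0163]
eef_rot: [[0.96, -0.281, -0.0], [-0.281, -0.96, -0.0], [0.0, 0.0, -1.0]]
contact_force: [1.1, -0.5, -1.2]
opening: 0.0261
grip_force: 0.0
```

Request:
jog_arm([
  [[0, 0, -10, 0], [0, 0, -20, 0], [0, 0, -30, 0], [0, 0, -40, 0], [0, 0, -40, 0], [0, 0, 0, 0]],
])

```text
time_s: 18.6
tool_pos: [0.4802, -0.3064, 0.1618]
eef_rot: [[0.959, -0.282, 0.009], [-0.282, -0.959, -0.005], [0.01, 0.002, -1.0]]
contact_force: [0.6, -1.5, 0.1]
opening: 0.0257
grip_force: 0.0
```

```bash
python3 - <<'E'
from org import *
c=np.array([452.2,243.5])-8*np.array([np.cos(.452),np.sin(.452)]); print(c)
plan((c[0],c[1],156,-64),(c[0],c[1],85,None))
E
```

```text
[445.00339703 240.00587554]
at [ 480.2 -306.4  161.8] yaw -106.4 q7 -51.4 t 18.6
shift [-187.8 -514.4    5.8] spin -0.74 (deg 42.4 )
shift [ 0.  0. 71.] spin -0.0 (deg 0 )
```

Request:
jog_arm([
  [[-8, -22, 0, 0], [-16, -43, 0, 0], [-16, -44, 0, 0], [-16, -44, 0, 0], [-16, -44, 0, 0], [-16, -44, 0, 0], [-16, -44, 0, 0], [-16, -44, 0, 0], [-16, -44, 0, 0], [-16, -44, 0, 0], [-16, -44, 0, 0], [-16, -44, 0, 0]],
], hand=62)

```text
time_s: 19.8
tool_pos: [0.4422, 0.2343, 0.1563]
eef_rot: [[0.96, -0.281, -0.0], [-0.281, -0.96, -0.0], [-0.0, 0.0, -1.0]]
contact_force: [1.7, 0.4, -0.4]
opening: 0.0617
grip_force: 0.0
```

Request:
jog_arm([
  [[-4, -10, 10, -0.12], [0, 0, 15, -0.124], [0, 0, 15, -0.124], [0, 0, 15, -0.124], [0, 0, 10, -0.124], [0, 0, 5, -0.124], [0, 0, 0, 0], [0, 0, 0, 0]],
])

```text
time_s: 20.6
tool_pos: [0.4419, 0.243, 0.0864]
eef_rot: [[0.9, 0.437, -0.0], [0.437, -0.9, -0.0], [-0.0, -0.0, -1.0]]
contact_force: [-0.3, 0.9, -0.2]
opening: 0.062
grip_force: 0.0
```

```bash
python3 - <<'E'
from h import *
s=snap('wrist','l'); plan((445,240,10,-64))
print(proj(s,[(.4522,.2435,.024),(.445,.240,.024)]))
cv2.imwrite('pics/l2.png',s['color'])
E
```

```text
at [442.1 243.1  86.5] yaw -64.1 q7 -73.1 t 20.65
shift [ 1.3  4.1 76.5] spin -0.001 (deg 0.1 )
[[263.17867148 193.00890688]
 [263.16051336 204.48354337]]
```

View pics/l2.png

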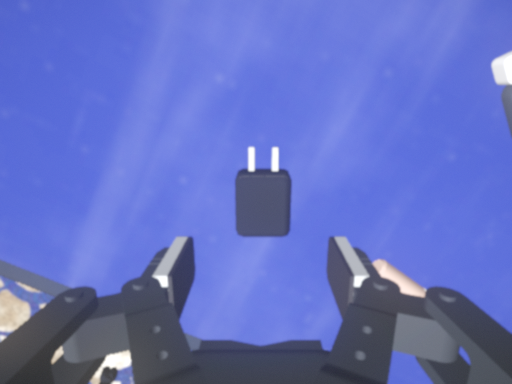

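The charger block is at (263,203), matching the prediction, with its prongs up and square to the fingers. Gripping.

Request:
jog_arm([
  [[1, 2, 10, 0], [0, 2, 15, 0], [0, 0, 15, 0], [0, 0, 15, 0], [0, 0, 13, 0], [0, 0, 8, 0], [0, 0, 0, 0], [0, 0, 0, 0]],
])

```text
time_s: 21.45
tool_pos: [0.4448, 0.24, 0.0103]
eef_rot: [[0.898, 0.439, 0.0], [0.439, -0.898, -0.0], [-0.0, 0.0, -1.0]]
contact_force: [0.2, 0.4, 0.7]
opening: 0.0616
grip_force: 0.0
```

Request:
jog_arm([
  [[0, 0, 0, 0], [0, 0, 0, 0], [0, 0, 0, 0], [0, 0, 0, 0], [0, 0, 0, 0]],
], hand=28)

```text
time_s: 21.95
tool_pos: [0.445, 0.2403, 0.0111]
eef_rot: [[0.898, 0.439, 0.001], [0.439, -0.898, 0.001], [0.001, -0.0, -1.0]]
contact_force: [-0.7, -0.6, 6.3]
opening: 0.0369
grip_force: 40.7
```

```bash
python3 - <<'E'
from org import *
x,y=O(-8,0); print(x,y); plan((x,y,150,yaw-180))
E
```

```text
501.6288860298834 -194.67153844776846
at [445.  240.3  11.1] yaw -63.9 q7 -69.1 t 21.95
shift [-140.2  415.7 -138.9] spin 0.74 (deg -42.4 )
```

Request:
jog_arm([
  [[0, 0, -10, 0], [0, 0, -25, 0], [0, 0, -40, 0], [-4, 15, -40, 0], [-14, 40, -24, 0], [-14, 40, 0, 0], [-14, 40, 0, 0], [-14, 40, 0, 0], [-14, 40, 0, 0], [-14, 40, 0, 0], [-14, 40, 0, 0], [-14, 40, 0, 0]],
])

```text
time_s: 23.15
tool_pos: [0.4873, -0.1134, 0.1499]
eef_rot: [[0.898, 0.439, 0.0], [0.439, -0.898, 0.0], [0.0, -0.0, -1.0]]
contact_force: [0.7, 0.8, 0.3]
opening: 0.0369
grip_force: 40.3
```

Request:
jog_arm([
  [[-14, 40, 0, 0], [-10, 40, 0, 0], [0, 0, 0, 0.12], [0, 0, 10, 0.124], [0, 0, 15, 0.124], [0, 0, 25, 0.124], [0, 0, 25, 0.124], [0, 0, 15, 0.124], [0, 0, 0, 0], [0, 0, 0, 0]],
])

```text
time_s: 24.15
tool_pos: [0.5011, -0.1943, 0.0597]
eef_rot: [[0.96, -0.279, -0.0], [-0.279, -0.96, -0.0], [-0.0, 0.0, -1.0]]
contact_force: [-0.2, 1.1, -0.8]
opening: 0.0371
grip_force: 40.4
```

```bash
python3 - <<'E'
from org import *
w=snap('wrist','m'); cv2.imwrite('pics/m2.png',w['color'])
x,y=O(-8,0); plan((x,y,18,yaw-180))
E
```

```text
at [ 501.6 -194.5   60.2] yaw -106.2 q7 -53.8 t 24.2
shift [ 0.1  0.2 42.2] spin 0.002 (deg -0.1 )
```

View pics/m2.png

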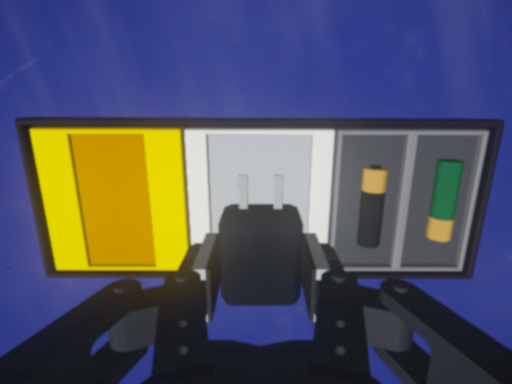

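Both batteries lie in their grooves, head to tail. The charger is centred over the white well (208–312) and aligned. Lowering it.

Request:
jog_arm([
  [[0, 0, 10, 0], [0, 0, 14, 0], [0, 0, 10, 0], [0, 0, 5, 0], [0, 0, 2, 0], [0, 0, 0, 0], [0, 0, 0, 0]],
])

```text
time_s: 24.9
tool_pos: [0.5012, -0.1944, 0.0182]
eef_rot: [[0.96, -0.281, 0.0], [-0.281, -0.96, -0.0], [0.0, 0.0, -1.0]]
contact_force: [-0.9, -0.0, -1.3]
opening: 0.0373
grip_force: 40.4
```

Request:
jog_arm([
  [[0, 0, 0, 0], [0, 0, 0, 0], [0, 0, 0, 0], [0, 0, 0, 0]],
], hand=48)

```text
time_s: 25.3
tool_pos: [0.5012, -0.1943, 0.0183]
eef_rot: [[0.96, -0.281, 0.0], [-0.281, -0.96, -0.0], [0.0, 0.0, -1.0]]
contact_force: [-0.9, 0.1, 0.3]
opening: 0.048
grip_force: 0.0
```

Request:
jog_arm([
  [[0, 0, -10, 0], [0, 0, -20, 0], [0, 0, -30, 0], [0, 0, -40, 0], [0, 0, -30, 0], [0, 0, 0, 0]],
])

```text
time_s: 25.9
tool_pos: [0.5036, -0.1956, 0.1526]
eef_rot: [[0.96, -0.282, 0.008], [-0.282, -0.96, -0.003], [0.008, 0.0, -1.0]]
contact_force: [0.0, 0.3, -0.5]
opening: 0.0481
grip_force: 0.0
```

```bash
python3 - <<'E'
from org import *
plan((578,350,150,-118),(578,350,70,None))
E
```

```text
at [ 503.6 -195.6  152.6] yaw -106.4 q7 -60.0 t 25.9
shift [ -82.3 -544.5    2.6] spin 0.203 (deg -11.6 )
shift [ 0. -0. 80.] spin -0.0 (deg 0 )
```

Request:
jog_arm([
  [[-3, -20, 0, 0], [-7, -45, 0, 0], [-7, -48, 0, 0], [-7, -48, 0, 0], [-7, -48, 0, 0], [-7, -48, 0, 0], [-7, -48, 0, 0], [-7, -48, 0, 0], [-7, -48, 0, 0], [-7, -48, 0, 0], [-7, -48, 0, 0], [-7, -40, 0, 0]],
], hand=44)

```text
time_s: 27.1
tool_pos: [0.5746, 0.347, 0.1475]
eef_rot: [[0.96, -0.279, -0.001], [-0.279, -0.96, 0.0], [-0.001, 0.0, -1.0]]
contact_force: [1.2, 1.0, 1.4]
opening: 0.044
grip_force: 0.0
```

Request:
jog_arm([
  [[-2, -7, 10, 0.1], [0, 0, 20, 0.1], [0, 0, 20, 0], [0, 0, 20, 0], [0, 0, 10, 0], [0, 0, 0, 0], [0, 0, 0, 0]],
])

```text
time_s: 27.8
tool_pos: [0.5758, 0.3507, 0.0686]
eef_rot: [[0.884, -0.467, 0.0], [-0.467, -0.884, -0.0], [0.0, -0.0, -1.0]]
contact_force: [-0.7, 0.6, 0.5]
opening: 0.0441
grip_force: 0.0
```

```bash
python3 - <<'E'
from h import *
s=snap('wrist','n'); plan((578,350,4,-118))
u,v=proj(s,[(.578,.350,.008)])[0].astype(int); print(u,v)
blob(s,(u-50,v-70,u+50,v+38),.007,25,'usb');blob(s,(u-50,v-70,u+50,v+38),.007,32,'usb')
cv2.imwrite('pics/n2.png',s['color'])
E
```

```text
at [576.2 350.9  69.1] yaw -117.8 q7 -116.6 t 27.85
shift [ 2.  -0.1 65.1] spin 0.003 (deg -0.2 )
257 206
usb c 580.0 349.4 L 57.4 W 18.0 ang -27.8
usb c 596.1 340.6 L 21.2 W 16.6 ang -30.8
```

View pics/n2.png

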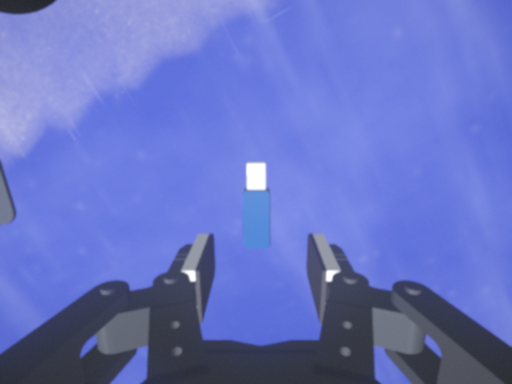

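The USB stick is at (257,205), centred and aligned, with its plug end up in the image. Gripping low.

Request:
jog_arm([
  [[0, 0, 10, 0], [0, 0, 18, 0], [0, 0, 18, 0], [0, 0, 12, 0], [0, 0, 6, 0], [0, 0, 2, 0], [0, 0, 0, 0], [0, 0, 0, 0]],
])

```text
time_s: 28.65
tool_pos: [0.5761, 0.3509, 0.0028]
eef_rot: [[0.884, -0.467, 0.001], [-0.467, -0.884, 0.0], [0.001, -0.001, -1.0]]
contact_force: [-0.1, -0.1, 0.5]
opening: 0.044
grip_force: 0.0
```

Request:
jog_arm([
  [[0, 0, 0, 0], [0, 0, 0, 0], [0, 0, 0, 0], [0, 0, 0, 0], [0, 0, 0, 0]],
], hand=10)

```text
time_s: 29.15
tool_pos: [0.5761, 0.3511, 0.0031]
eef_rot: [[0.885, -0.466, 0.001], [-0.466, -0.885, 0.001], [0.001, -0.001, -1.0]]
contact_force: [0.2, 0.2, 6.2]
opening: 0.0166
grip_force: 40.1
```

```bash
python3 - <<'E'
from org import *
x,y=O(-2,90); plan((x,y,120,yaw-180))
E
```

```text
at [576.1 351.1   3.1] yaw -117.8 q7 -113.5 t 29.15
shift [ 176.7  428.1 -116.9] spin -0.2 (deg 11.4 )
```

Request:
jog_arm([
  [[0, 0, -10, 0], [0, 0, -25, 0], [0, 0, -40, 0], [6, 14, -32, 0], [14, 34, -10, 0], [17, 42, 0, 0], [17, 42, 0, 0], [17, 42, 0, 0], [17, 42, 0, 0], [17, 42, 0, 0], [17, 42, 0, 0], [17, 42, 0, 0]],
])

```text
time_s: 30.35
tool_pos: [0.5384, -0.0181, 0.1196]
eef_rot: [[0.885, -0.466, -0.0], [-0.466, -0.885, 0.0], [-0.0, -0.0, -1.0]]
contact_force: [1.3, 1.3, 0.6]
opening: 0.0164
grip_force: 39.4
```

Request:
jog_arm([
  [[17, 42, 0, 0], [15, 36, 0, 0], [6, 8, 0, -0.1], [0, 0, 20, -0.1], [0, 0, 25, 0], [0, 0, 15, 0], [0, 0, 0, 0], [0, 0, 0, 0]],
])

```text
time_s: 31.15
tool_pos: [0.5324, -0.1105, 0.0595]
eef_rot: [[0.96, -0.282, -0.0], [-0.282, -0.96, -0.0], [-0.0, 0.0, -1.0]]
contact_force: [-0.5, -1.1, 0.2]
opening: 0.0163
grip_force: 39.4
```

```bash
python3 - <<'E'
from org import *
w=snap('wrist','o'); cv2.imwrite('pics/o2.png',w['color'])
x,y=O(-2,90); plan((x,y,13,yaw-180))
E
```

```text
at [ 532.8 -110.6   59.9] yaw -106.3 q7 -63.0 t 31.2
shift [-0.2 -0.5 46.9] spin 0.0 (deg -0.0 )
```

View pics/o2.png

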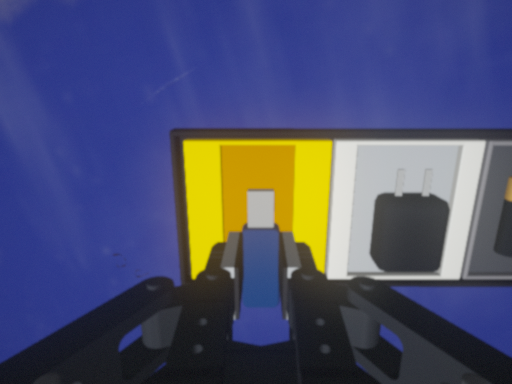

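The stick is aligned over the ochre well (222–294), and the charger lies inside its well. Lowering the stick.

Request:
jog_arm([
  [[0, 0, 12, 0], [0, 0, 16, 0], [0, 0, 10, 0], [0, 0, 6, 0], [0, 0, 3, 0], [0, 0, 0, 0], [0, 0, 0, 0]],
])

```text
time_s: 31.9
tool_pos: [0.5328, -0.1105, 0.0125]
eef_rot: [[0.96, -0.281, 0.001], [-0.281, -0.96, -0.0], [0.001, 0.0, -1.0]]
contact_force: [-0.2, 0.7, -0.0]
opening: 0.0166
grip_force: 39.4
```

Request:
jog_arm([
  [[0, 0, 0, 0], [0, 0, 0, 0], [0, 0, 0, 0], [0, 0, 0, 0]],
], hand=28)

```text
time_s: 32.3
tool_pos: [0.5326, -0.1103, 0.0124]
eef_rot: [[0.96, -0.281, 0.0], [-0.281, -0.96, -0.0], [0.0, 0.0, -1.0]]
contact_force: [-0.8, -0.1, -0.1]
opening: 0.0281
grip_force: 0.0
```

Request:
jog_arm([
  [[0, 0, -10, 0], [0, 0, -20, 0], [0, 0, -30, 0], [0, 0, -40, 0], [-10, 15, -30, 0], [-10, 20, -20, 0], [-10, 20, -10, 0], [-10, 20, 0, 0], [0, 0, 0, 0], [0, 0, 0, 0]],
])

```text
time_s: 33.3
tool_pos: [0.4723, -0.1712, 0.1722]
eef_rot: [[0.959, -0.283, -0.001], [-0.283, -0.959, 0.001], [-0.001, -0.0, -1.0]]
contact_force: [0.8, 0.4, -0.5]
opening: 0.0277
grip_force: 0.0
```

```bash
python3 - <<'E'
from org import *
w=snap('wrist','p'); cv2.imwrite('pics/p2.png',cv2.resize(w['color'],(800,600)))
E
```

```text
(no output)
```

View pics/p2.png

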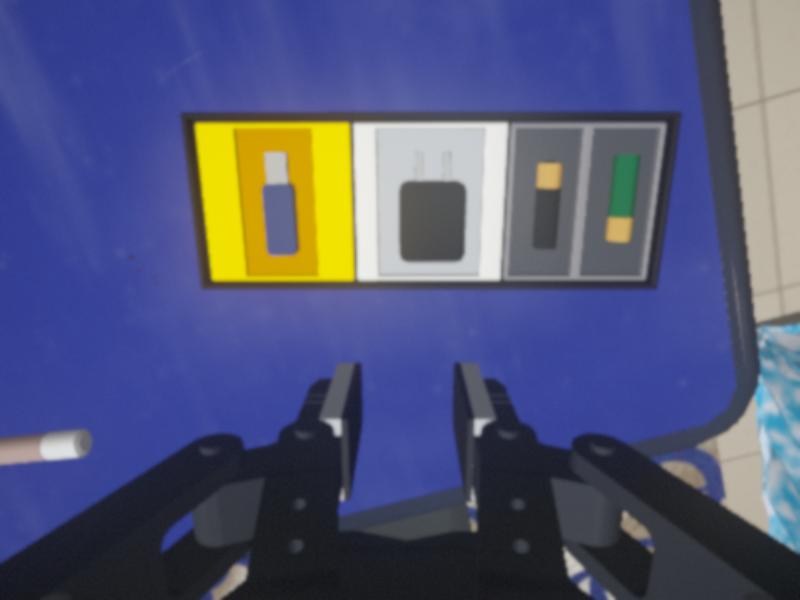

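All four items lie flat in place: the stick at (281,203), the charger at (432,220), and the batteries at (547,205) and (622,198), head to tail. Handing in.

```bash
python3 -c "
from plant import ctrl
print(ctrl.job_done())"
```

```text
the job is handed in; nothing more can be done
None
```

The job is handed in at about 33 s: both batteries lie head to tail in the grey insert's grooves, the charger is in the white well and the USB stick in the yellow well, and I left the lip balm and lighter alone.

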